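# Swing a rubber-sample holder upright and load the conditioning chamber

## Robot

A 6-joint arm with a two-finger parallel gripper is mounted at the origin on the work surface. World frame = base frame: x ahead of the robot, y to its left, z up, the work surface at z = 0. Lengths are in mm, angles in rad, forces in N, time in s.
With the tool pointing down it reaches from about 325 to 775 mm from the base axis. Payload 9.3 kg.
Tool frame: the origin (TCP) lies midway between the tips of the shut fingers; the grasp point (between the pads) lies 19 mm behind it (pinch_z is the distance from the TCP to the grasp point, in mm); z points along the fingers, y is the line along which they close (so a half turn about z gives the same grasp; the last joint's range is limited). The gripper opens to 85 mm and grips with 20 to 120 N. Pads are 22 mm wide; open, the fingers measure 114 mm over their backs; the gripper's body (76 mm by 85 mm) begins 54 mm behind the grasp point. The pads swing forward as they close: fully open they stand 13 mm farther back than shut.
Start: joints at [0.956, 0.259, 0.021, 1.334, 0, 1.418], TCP at [245.059, 492.385, 231.279] pointing down, gripper open.
Joint ranges: [-3.04, 3.04], [-0.91, 1.82], [-1.04, 1.36], [-1.92, 1.95], [-1.52, 1.45], [-3.14, 3.14]. Speed limits (rad/s): [2.22, 2.22, 2.79, 3.14, 3.14, 3.14].

## Interface

Orientations are given as a rotation vector (axis times angle).
In Python, from station import sense, capture, hand_in, pinch_z gives the robot as it stands.
- The arm moves only by the tool play_rows, never from a script. Its arguments are lists of equal length, an entry for each row: "gripper": the finger opening in cm, from 0 to 8.54; "delta_pos": the shift along the tool's x, y, z in cm, a list of three; "dr": the turn, a rotation vector about the tool's x, y, z in degrees, a list of three. In form: {"gripper": [gripper, ...], "delta_pos": [[dx, dy, dz], ...], "dr": [[ax, ay, az], ...]}. A call has 1 to 12 rows; each row shifts and turns the commanded pose from where the row before left it, along the tool's axes as they then stand; what a row does not reach is not made up. A row lasts 1/12 s, in which the tool goes at most 41.7 mm and 7.16 degrees, less where a joint would pass 70% of its speed; a pose out of reach is approached as far as the arm can. A call with a gripper value outside its range is refused whole. The fingers move at their own pace and stop on an object; "force" is the grip in N (left out, the last holds). Time passes only in rows, so rows that do not move let the fingers close. It gives the time, the measured TCP pose, the force, the opening and the grip force at its end, in the units of the state.
- sense(): the state, without advancing time (a new reading comes with each control period).
- capture(name): name is "scene" or "top"; returns a dict with "image" (420x560x3 uint8, red, green, blue), "camera_matrix" (3x3 intrinsics, pixels), "extrinsics" (4x4, takes a point from camera to world coordinates). Camera axes: x right, y down, z forward; pixel columns grow to the right and rows downward; lengths in mm; the calibration is good to about 2 mm. A picture is of the moment at which its call begins. There is no depth.
- hand_in(): hands the job in; it is judged then, once.
The state is a dict: "clock": time; "qpos": joint angles; "joint_vel": joint speeds; "joint_torque": joint torques, N m; "tool_pos": TCP position; "ee_rot": TCP orientation; "contact_force": force on the tool from outside, world axes, zero at the start; "wrist_torque": the same for the moment, N m; "grip_width": finger opening in mm; "finger_force": force on a finger pad.
Only numpy, scipy, OpenCV 4.12 (cv2) and the standard library are available. Lean on these libraries where they do the work, as an engineer would, in place of code of your own. Each camera call takes 0.05 s, during which the arm holds its last target. There are 200 camera calls.

## Task

Pick the sample holder up by its orange crosspin and lift it well clear of the bench still lying roughly level, then ease your grip so that its heavy steel foot swings down and hangs below the pin, and grip it firmly again. Set it down gently, upright, on the copper disc in the open chamber, with the foot wholly on the disc, let go, and then push the sliding lid (it has a blue rib) fully shut. Leave the jar, the brass weight and the stack of rubber sheets where they are.

Things in the scene. Friction and masses are not known exactly. Their poses are not given: they have to be found in the camera images.
- holder_head (a point): Centre of the holder's orange crosspin, the grasp point: 40 mm long, its two flat round ends 10 mm in diameter (hub 16 mm) and 8 mm proud of the bar on each side; pinch the ends. x axis: along the bar from foot to head; y: along the pin; z: up while it lies. It lies level in a grey cradle, pin axis 30 mm above the bench, cradle's near face 35 mm from the pin axis. The holder ends 8 mm beyond it.
- holder_foot (a point): Centre of the underside of the holder's round steel foot (60 mm diameter, 8 mm thick), 105 mm from the pin axis; axes as holder_head, so the foot is down when x points up. Centre of mass 80 to 90 mm from the pin axis. Pinched at the pin with about 45 N the holder stays level; eased gradually to about 6 N it swings down and stays in the fingers; at 3 N it may slip.
- plate_centre (a point): Centre of the top of the copper disc (100 mm diameter, 12 mm above the bench) in the middle of the chamber floor. The chamber is a cream open-topped well fixed to the bench, 188 x 188 mm inside, 200 mm outside, rim 140 mm above the bench (rails to 146). x, y run along its walls, z up.
- lid_rib (a point): Centre of the blue rib across the middle of the aluminium sliding lid: 90 mm long (x), 16 mm thick (y), 32 mm high, from 150 to 182 mm above the bench. Lid 186 x 196 mm, top 150 mm and underside 142 mm above the bench. Axes as plate_centre: push the rib towards -y to shut; when shut it is straight above the disc's centre.
- lid (a joint): Opening of the sliding lid in m: 0 shut (against its stop), 0.2 fully open; at the start 0.17 to 0.2. It takes about 2 N to push and stays where it is left.
- jar: Bystander: closed jar, 60 mm diameter, 90 mm high, origin at the centre of its underside.
- weight: Bystander: brass cylinder, 56 mm diameter, 60 mm high, origin at the centre of its underside.
- sheet_stack: Bystander: stack of black rubber sheets 80 by 70 by 30 mm, origin at the centre of its underside.
- holder: Sample holder, 0.18 to 0.28 kg: white plastic bar 24 mm wide (y), 12 mm thick (z), steel foot, orange crosspin, two black rubber buttons (20 mm diameter, 5 mm thick) on its upper face. Origin on the bar's underside as it lies, 50 mm from the pin axis towards the foot; axes as holder_head. While it hangs, turning the hand quickly twists it in the fingers; it may be set down at any yaw.
- chamber: The fixed chamber; origin on the bench under the copper disc's centre, axes as plate_centre. A closed control housing of the same height and width adjoins the well on the +y side, from 100 to 300 mm from the disc's centre, under the opened lid.
Things that resemble listed ones, but are neither listed nor needed, are in the scene too. Leave any brown or red look-alike of the holder alone.

How it is judged (in metres and radians):
On the way, in this order (a step that is already met when the one before it is completed fails the run):
1. the holder is held in the fingers clear of the bench (pin 100 mm up or more), still lying roughly level (within about 40 degrees) (height (world z) of holder_head above 0.1 m and height (world z) of holder_foot above 0.045 m and angle between holder's own x axis and vertical above 0.87 rad and contact force between the fingers and holder above 1 N), for 0.1 s.
2. the holder hangs foot down (within 23 degrees) in the fingers, gripped firmly, clear of the bench and the chamber (height (world z) of holder_foot above 0.01 m and angle between holder's own x axis and vertical below 0.4 rad and contact force between the fingers and holder above 12 N and contact force between holder and chamber below 0.1 N), for 0.2 s.
3. the holder stands released and upright on the copper disc while the lid is still open (horizontal distance between holder_foot and plate_centre below 0.024 m and height (world z) of holder_foot below 0.018 m and angle between holder's own x axis and vertical below 0.1 rad and contact force between the fingers and holder below 0.1 N and linear speed of holder below 0.03 m/s and value of joint lid above 0.1 m), for 0.2 s.
At the end, for the whole second after the job is handed in: The holder stands upright (within 6 degrees), released and at rest, with its foot flat on the copper disc and within 24 mm of its centre, and the lid is shut to within 6 mm (horizontal distance between holder_foot and plate_centre below 0.024 m and height (world z) of holder_foot below 0.018 m and angle between holder's own x axis and vertical below 0.1 rad and linear speed of holder below 0.03 m/s and contact force between the fingers and holder below 0.1 N and value of joint lid below 0.006 m); the robot touches nothing.
It fails at once if the holder is dropped into the chamber (faster than 0.5 m/s out of the fingers) (horizontal distance between holder_foot and plate_centre below 0.12 m and linear speed of holder above 0.5 m/s and contact force between the fingers and holder below 0.05 N).
It fails at once if the jar is moved more than 25 mm (distance of jar from where it was at the start of the episode above 0.025 m).
It fails at once if the brass weight is moved more than 25 mm (distance of weight from where it was at the start of the episode above 0.025 m).
It fails at once if the stack of sheets is moved more than 25 mm (distance of sheet_stack from where it was at the start of the episode above 0.025 m).
It also fails if it takes over 72 s, if anything falls off the work surface, if the arm or the gripper's body presses on something with over 40 N, if the wrist force passes 120 N, or if a joint passes its speed limit or range.

## Working session

There is one attempt and no reset: what is moved stays moved. The work goes in short steps, Python scripts to look and compute and a tool call to move; the robot and the scene stay as the last step left them, time stands still between calls to the robot, and variables do not carry over. Pictures are saved under pics/ and viewed, at most 11 in all, crops included, and the job is handed in when it is done.

Besides the shell and the picture viewer there is one more tool, called after "Call:" in YAML: its name, and indented under it one key for each argument. play_rows: Moves the arm, as the interface text tells. Its arguments: {"type":"object","properties":{"gripper":{"type":"array"},"delta_pos":{"type":"array"},"dr":{"type":"array"},"force":{"type":"number"}},"required":["gripper","delta_pos","dr"]}

```bash
mkdir -p pics
cat > h.py <<'E'
import numpy as np, cv2
from station import sense, capture, hand_in, pinch_z
def cap(n,f):
    d=capture(n); np.savez(f'pics/{f}.npz',K=d["camera_matrix"],E=d["extrinsics"],im=d["image"])
    cv2.imwrite(f'pics/{f}.png',cv2.cvtColor(d["image"],cv2.COLOR_RGB2BGR)); return d
def w(f,u,v,z):
    d=np.load(f'pics/{f}.npz'); E=d["E"]; r=E[:3,:3]@np.linalg.inv(d["K"])@[u,v,1]; o=E[:3,3]
    return (o+r*(z-o[2])/r[2]).round(1)
def px(f,p):
    d=np.load(f'pics/{f}.npz'); E=d["E"]; c=d["K"]@(E[:3,:3].T@(np.array(p,float)-E[:3,3])); return (c[:2]/c[2]).round(1)
E
python3 - <<'E'
from h import *
import cv2
a=cap("top","t0"); b=cap("scene","s0")
for n in("t0","s0"):
    i=cv2.imread(f'pics/{n}.png'); cv2.imwrite(f'pics/{n}b.png',cv2.resize(i,(800,600),interpolation=cv2.INTER_CUBIC))
    print(np.load(f'pics/{n}.npz')["E"].round(2))
print(sense(),pinch_z)
E
```

```text
[[-2.00000e-02 -9.80000e-01  2.00000e-01  3.83990e+02]
 [-1.00000e+00  1.00000e-02 -4.00000e-02 -1.39130e+02]
 [ 3.00000e-02 -2.00000e-01 -9.80000e-01  1.01866e+03]
 [ 0.00000e+00  0.00000e+00  0.00000e+00  1.00000e+00]]
[[ 3.6000e-01 -8.8000e-01  2.9000e-01  3.2232e+02]
 [-9.3000e-01 -3.5000e-01  1.1000e-01 -2.4433e+02]
 [ 1.0000e-02 -3.1000e-01 -9.5000e-01  8.8987e+02]
 [ 0.0000e+00  0.0000e+00  0.0000e+00  1.0000e+00]]
{'clock': 0.1, 'qpos': array([9.56418365e-01, 2.59115692e-01, 2.08517475e-02, 1.33374596e+00,
       3.17358278e-05, 1.41816968e+00]), 'joint_vel': array([ 0.00046273, -0.00375905,  0.00176836, -0.00029694,  0.00104372,
        0.0009209 ]), 'joint_torque': array([ 3.83255974e-03, -5.56692517e+01,  3.45071661e+01,  1.16285574e-02,
       -2.31081513e-04,  1.57172843e-05]), 'tool_pos': array([244.88929216, 492.17816489, 230.74316871]), 'ee_rot': array([-7.18780026e-01, -3.05776370e+00,  1.74889268e-03]), 'contact_force': array([0.68762406, 1.20453351, 0.53169364]), 'wrist_torque': array([-0.02395084,  0.00040513, -0.00395764]), 'finger_force': 0.0, 'grip_width': 85.31682332406494} 18.700000000000003
```

View pics/t0b.png

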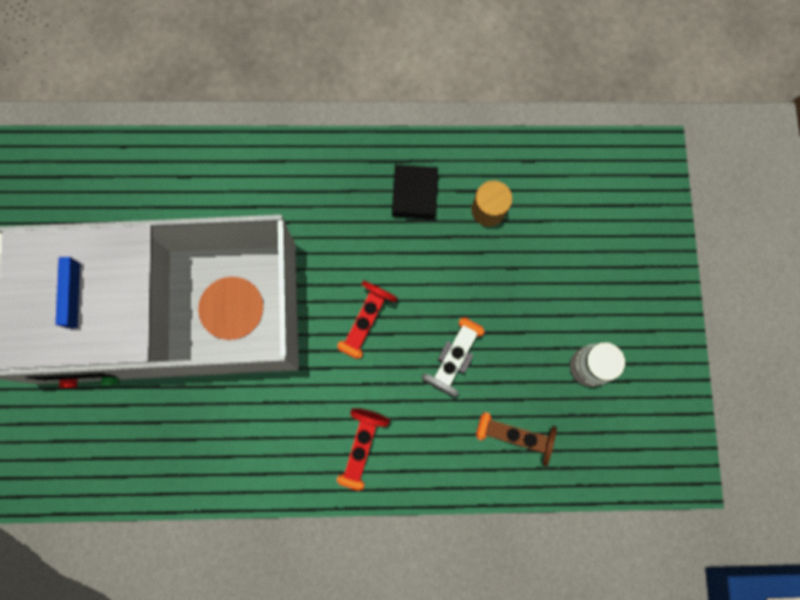

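View pics/s0b.png

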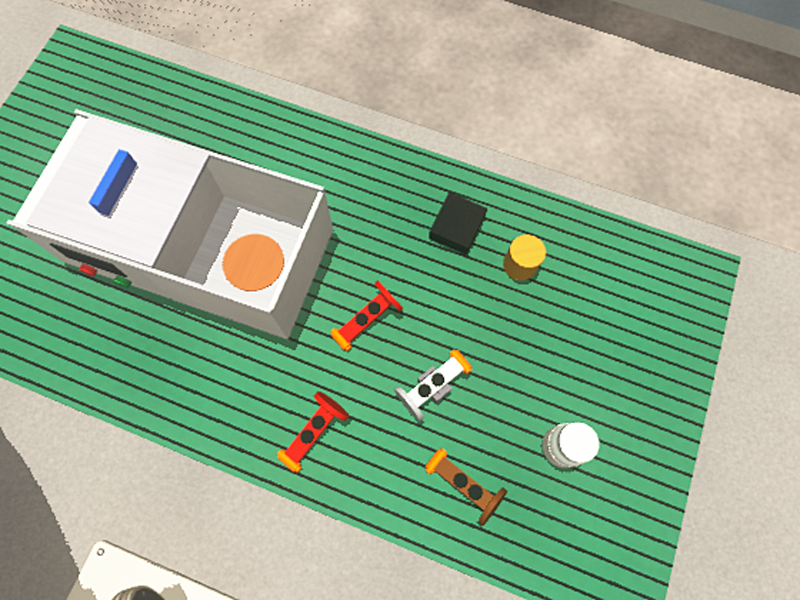

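The holder is the white one: its pin is near (470,327) and its foot near (441,384) in the enlarged top view. The disc is near (231,307) and the rib near (68,292). I'll enlarge these.

Run:
```python
from h import *
t=cv2.imread('pics/t0.png'); s=cv2.imread('pics/s0.png')
def c(i,u,v,wd,h,k): return cv2.resize(i[v:v+h,u:u+wd],None,fx=k,fy=k,interpolation=cv2.INTER_CUBIC)
A=c(t,290,215,66,50,6); B=c(s,270,235,66,50,6); 
cv2.imwrite('pics/c1.png',np.hstack([A,B]))
for n,i in(("t0",t),("s0",s)):
    hsv=cv2.cvtColor(i,cv2.COLOR_BGR2HSV)
    for nm,lo,hi,amin in(("orange",(5,120,80),(22,255,255),30),("blue",(105,150,60),(130,255,255),30)):
        m=cv2.inRange(hsv,lo,hi); k,_,st,ce=cv2.connectedComponentsWithStats(m)
        for j in range(1,k):
            if st[j,4]>amin: print(n,nm,st[j],ce[j].round(1))
```

```text
t0 orange [332 127  26  25 505] [345.  139.1]
t0 orange [ 139  194   45   43 1507] [161.1 215.3]
t0 orange [321 222  19  14 119] [329.9 227.7]
t0 orange [236 236  18  15 137] [244.4 244.5]
t0 orange [333 289  25  20 295] [343.6 299.6]
t0 orange [360 301  10  11  53] [364.7 306.1]
t0 orange [372 303  17  19 164] [380.9 310.9]
t0 orange [236 323  19  21 150] [245.  337.2]
t0 blue [ 40 180  14  49 444] [ 44.8 204.3]
t0 blue [509 402  51  18 826] [533.6 410.1]
s0 orange [ 156  164   43   40 1327] [176.9 183.4]
s0 orange [353 172  28  24 254] [362.5 187.3]
s0 orange [231 230  15  16 112] [238.2 237.6]
s0 orange [315 244  15  18 112] [322.6 252.1]
s0 orange [194 315  17  16 129] [201.8 322.9]
s0 orange [297 314  58  54 652] [323.8 337.7]
s0 blue [ 63 105  27  39 287] [ 75.6 124.1]
```

View pics/c1.png

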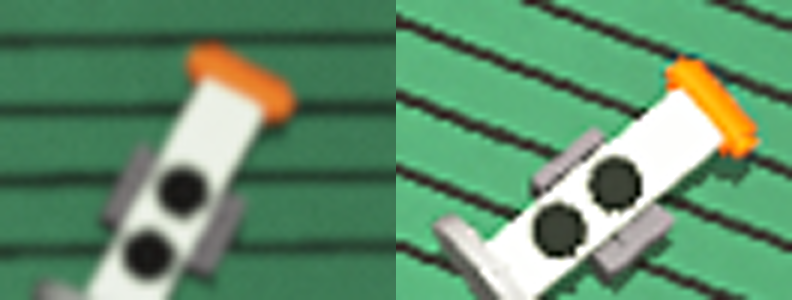

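Run:
```python
from h import *
print("pin",w("t0",330.7,228.8,32),w("s0",322.7,253.2,32))
print("ends",w("t0",323.8,225.3,32),w("t0",337.7,232.3,32),w("s0",317.7,247.5,32),w("s0",327.7,258.8,32))
print("btn",w("t0",320.5,247,41),w("t0",314.7,257.5,41),w("s0",270+219/6,235+183/6,41),w("s0",270+163/6,235+230/6,41))
print("disc",w("t0",161.1,215.3,12),w("s0",176.9,183.4,12))
# rib top (scale .7)
print("rib",w("t0",45.5,204,182),w("s0",120*.7,182*.7-1,182))
for n,P in(("t0",[(152,224),(282,217),(284,361),(150,363)]),("s0",[(209,155),(325,189),(274,308),(159,265)])):
    print(n,[w(n,u*.7,v*.7,146 ) for u,v in P])
print("jar",w("t0",605*.7,362*.7,90),w("s0",578*.7,444*.7,90))
print("redfoot/head",w("t0",244.4,244.5,30),w("t0",379*.7,293*.7,30),"brown",w("t0",484*.7,428*.7,30),w("t0",549*.7,445*.7,30))
from scipy.spatial.transform import Rotation as R
print(R.from_rotvec(sense()["ee_rot"]).as_matrix().round(3))
```

```text
pin [ 536.9 -277.1   32. ] [ 532.6 -276.8   32. ]
ends [ 544.8 -262.4   32. ] [ 529.1 -292.1   32. ] [ 540.4 -262.6   32. ] [ 525.  -290.8   32. ]
btn [ 496.6 -252.6   41. ] [ 474.4 -239.6   41. ] [ 493.  -253.3   41. ] [ 470.4 -240.8   41. ]
disc [574.   93.3  12. ] [569.7  91.8  12. ]
rib [564.8 263.5 182. ] [563.9 247.7 182. ]
t0 [array([665.6, 172.2, 146. ]), array([674.8,  -3.8, 146. ]), array([476.4, -10.5, 146. ]), array([476. , 163.6, 146. ])]
s0 [array([660.9, 173. , 146. ]), array([671.8,  -7.1, 146. ]), array([482.4, -14.7, 146. ]), array([481., 158., 146.])]
jar [ 475.4 -456.7   90. ] [ 469.4 -458.2   90. ]
redfoot/head [505.2 -90.3  30. ] [ 591.1 -135.8   30. ] brown [ 386.  -289.1   30. ] [ 360.  -384.4   30. ]
[[-0.895  0.446 -0.001]
 [ 0.446  0.895 -0.001]
 [ 0.    -0.001 -1.   ]]
```

Call:
play_rows:
  gripper: [8.5,8.5,8.5,8.5,8.5,8.5,8.5,8.5,8.5,8.5,8.5,8.5]
  delta_pos:
    - [0,0,0]
    - [-2.5,-2.1,0]
    - [-2.6,-2.2,0]
    - [-2.6,-2.2,0]
    - [-2.6,-2.2,0]
    - [-2.6,-2.2,0]
    - [-2.6,-2.2,0]
    - [-2.6,-2.2,0]
    - [-2.6,-2.2,0]
    - [-2.6,-2.2,0]
    - [-2.6,-2.2,0]
    - [-2.6,-2.2,0]
  dr:
    - [0,0,3]
    - [0,0,0]
    - [0,0,0]
    - [0,0,0]
    - [0,0,0]
    - [0,0,0]
    - [0,0,0]
    - [0,0,0]
    - [0,0,0]
    - [0,0,0]
    - [0,0,0]
    - [0,0,0]

```text
clock: 1.1
tool_pos: [374.7, 140.8, 231.2]
ee_rot: [-0.798, -3.038, -0.0]
contact_force: [0.9, 0.5, 0.2]
grip_width: 84.9
finger_force: 0.0
```

Call:
play_rows:
  gripper: [8.5,8.5,8.5,8.5,8.5,8.5,8.5,8.5,8.5,8.5,8.5,8.5]
  delta_pos:
    - [-2.6,-2.2,0]
    - [-2.6,-2.2,0]
    - [-2.6,-2.2,0]
    - [-2.6,-2.2,0]
    - [-2.6,-2.2,0]
    - [-2.6,-2.2,0]
    - [-2.6,-2.2,0]
    - [-2.6,-2.2,0]
    - [-2.6,-2.2,0]
    - [-2.6,-2.2,0]
    - [-2.6,-2.2,0]
    - [-2.6,-2.2,0]
  dr:
    - [0,0,0]
    - [0,0,0]
    - [0,0,0]
    - [0,0,0]
    - [0,0,0]
    - [0,0,0]
    - [0,0,0]
    - [0,0,0]
    - [0,0,0]
    - [0,0,0]
    - [0,0,0]
    - [0,0,0]

```text
clock: 2.1
tool_pos: [516.6, -242.6, 230.9]
ee_rot: [-0.799, -3.038, -0.0]
contact_force: [0.9, 0.8, 0.1]
grip_width: 85.0
finger_force: 0.0
```

Call:
play_rows:
  gripper: [8.5,8.5,8.5,8.5,8.5,8.5,8.5]
  delta_pos:
    - [-1.5,-1.0,0]
    - [-1.5,-1.0,1]
    - [0,0,3]
    - [0,0,3]
    - [0,0,3]
    - [0,0,1]
    - [0,0,0]
  dr:
    - [0,0,0]
    - [0,0,0]
    - [0,0,0]
    - [0,0,0]
    - [0,0,0]
    - [0,0,0]
    - [0,0,0]

```text
clock: 2.68
tool_pos: [531.5, -272.2, 118.6]
ee_rot: [-0.798, -3.033, -0.003]
contact_force: [0.6, -0.1, -1.0]
grip_width: 85.1
finger_force: 0.0
```

Run:
```python
from h import *
cap("top","t1"); cap("scene","s1"); s=sense(); print(s["tool_pos"],s["ee_rot"])
t=cv2.imread('pics/t1.png'); q=cv2.imread('pics/s1.png')
def c(i,u,v,wd,h,k): return cv2.resize(i[v:v+h,u:u+wd],None,fx=k,fy=k,interpolation=cv2.INTER_CUBIC)
cv2.imwrite('pics/c2.png',np.hstack([c(t,280,180,100,100,4),c(q,260,200,100,100,4)]))
```

```text
[ 533.17449961 -273.27840926  122.28082952] [ 7.98419713e-01  3.03791696e+00 -3.37006793e-04]
```

View pics/c2.png

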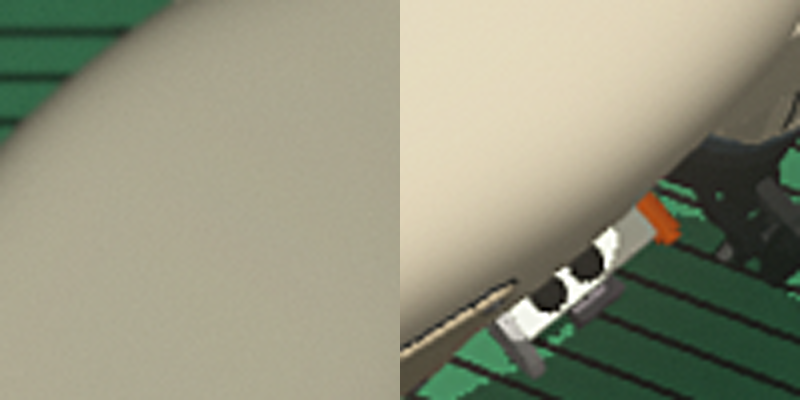

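Call:
play_rows:
  gripper: [8.5,8.5,8.5,8.5,8.5,8.5,8.5,8.5,8.5]
  delta_pos:
    - [-0.34,-0.23,1]
    - [0,0,2]
    - [0,0,2]
    - [0,0,2]
    - [0,0,2]
    - [0,0,1]
    - [0,0,0.7]
    - [0,0,0.4]
    - [0,0,0]
  dr:
    - [0,0,0]
    - [0,0,0]
    - [0,0,0]
    - [0,0,0]
    - [0,0,0]
    - [0,0,0]
    - [0,0,0]
    - [0,0,0]
    - [0,0,0]

```text
clock: 3.53
tool_pos: [534.9, -277.0, 10.4]
ee_rot: [0.799, 3.038, -0.0]
contact_force: [-0.1, -1.0, 0.2]
grip_width: 85.0
finger_force: 0.0
```

Call:
play_rows:
  gripper: [6,5,4.5,4,3,3,3,3,3,3,3,3]
  delta_pos:
    - [0,0,0]
    - [0,0,0]
    - [0,0,0]
    - [0,0,0]
    - [0,0,0]
    - [0,0,0]
    - [0,0,0]
    - [0,0,0]
    - [0,0,0]
    - [0,0,0]
    - [0,0,0]
    - [0,0,0]
  dr:
    - [0,0,0]
    - [0,0,0]
    - [0,0,0]
    - [0,0,0]
    - [0,0,0]
    - [0,0,0]
    - [0,0,0]
    - [0,0,0]
    - [0,0,0]
    - [0,0,0]
    - [0,0,0]
    - [0,0,0]
  force: 45

```text
clock: 4.53
tool_pos: [535.0, -277.0, 10.5]
ee_rot: [0.799, 3.038, -0.0]
contact_force: [2.2, -0.6, 4.1]
grip_width: 38.4
finger_force: 44.7
```

Call:
play_rows:
  gripper: [3,3,3,3,3,3,3,3,3,3,3,3]
  delta_pos:
    - [0,0,-0.3]
    - [0,0,-0.6]
    - [0,0,-1]
    - [0,0,-1.5]
    - [0,0,-2]
    - [0,0,-2.5]
    - [0,0,-2.5]
    - [0,0,-2.5]
    - [0,0,-2.5]
    - [0,0,-2]
    - [0,0,-1]
    - [0,0,-0.5]
  dr:
    - [0,0,0]
    - [0,0,0]
    - [0,0,0]
    - [0,0,0]
    - [0,0,0]
    - [0,0,0]
    - [0,0,0]
    - [0,0,0]
    - [0,0,0]
    - [0,0,0]
    - [0,0,0]
    - [0,0,0]
  force: 45

```text
clock: 5.53
tool_pos: [534.7, -276.9, 201.1]
ee_rot: [0.798, 3.037, -0.001]
contact_force: [-0.5, 0.2, -2.7]
grip_width: 38.2
finger_force: 45.4
```

Call:
play_rows:
  gripper: [3,3,3,3,3]
  delta_pos:
    - [0,0,-1]
    - [0,0,-2]
    - [0,0,-1]
    - [0,0,0]
    - [0,0,0]
  dr:
    - [0,0,0]
    - [0,0,0]
    - [0,0,0]
    - [0,0,0]
    - [0,0,0]
  force: 45

```text
clock: 5.95
tool_pos: [534.7, -276.8, 238.8]
ee_rot: [-0.799, -3.038, -0.0]
contact_force: [0.0, 0.1, -3.3]
grip_width: 38.5
finger_force: 45.4
```

Run:
```python
from h import *
cap("top","t2"); cap("scene","s2"); s=sense(); print(s["tool_pos"],s["contact_force"],s["wrist_torque"],s["finger_force"])
t=cv2.imread('pics/t2.png'); q=cv2.imread('pics/s2.png')
def c(i,u,v,wd,h,k): return cv2.resize(i[v:v+h,u:u+wd],None,fx=k,fy=k,interpolation=cv2.INTER_CUBIC)
cv2.imwrite('pics/c3.png',np.hstack([c(t,250,180,130,130,3),c(q,240,180,130,130,3)]))
```

```text
[ 534.31233166 -276.52371872  237.96716584] [-0.06077978  0.3923389  -1.90491191] [-0.0725365  -0.1141629  -0.00373191] 45.44137895107269
```

View pics/c3.png

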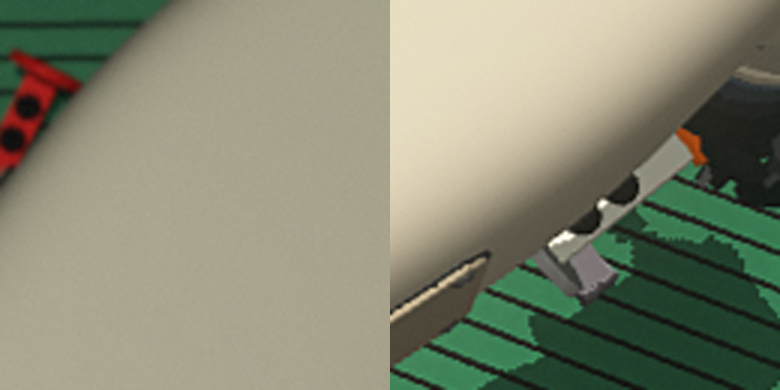

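The holder is clear of the bench and about level, with the bar from the orange pin at (695,145) to the foot at (575,270) in the right-hand crop. I'll ease the grip step by step now.

Call:
play_rows:
  gripper: [3,3,3]
  delta_pos:
    - [0,0,0]
    - [0,0,0]
    - [0,0,0]
  dr:
    - [0,0,0]
    - [0,0,0]
    - [0,0,0]
  force: 30

```text
clock: 6.3
tool_pos: [534.5, -276.7, 238.7]
ee_rot: [-0.799, -3.037, -0.001]
contact_force: [-0.3, -0.1, -1.8]
grip_width: 37.8
finger_force: 45.4
```

Call:
play_rows:
  gripper: [3,3,3]
  delta_pos:
    - [0,0,0]
    - [0,0,0]
    - [0,0,0]
  dr:
    - [0,0,0]
    - [0,0,0]
    - [0,0,0]
  force: 22

```text
clock: 6.55
tool_pos: [534.6, -276.8, 239.2]
ee_rot: [-0.799, -3.038, 0.0]
contact_force: [0.3, -0.0, -2.4]
grip_width: 38.7
finger_force: 45.4
```

Call:
play_rows:
  gripper: [3,3,3,3]
  delta_pos:
    - [0,0,0]
    - [0,0,0]
    - [0,0,0]
    - [0,0,0]
  dr:
    - [0,0,0]
    - [0,0,0]
    - [0,0,0]
    - [0,0,0]
  force: 16

```text
clock: 6.88
tool_pos: [534.6, -276.8, 239.3]
ee_rot: [0.799, 3.038, -0.0]
contact_force: [0.5, 0.7, -1.7]
grip_width: 38.4
finger_force: 45.4
```

Call:
play_rows:
  gripper: [3,3,3,3]
  delta_pos:
    - [0,0,0]
    - [0,0,0]
    - [0,0,0]
    - [0,0,0]
  dr:
    - [0,0,0]
    - [0,0,0]
    - [0,0,0]
    - [0,0,0]
  force: 12

```text
clock: 7.22
tool_pos: [534.6, -276.8, 239.3]
ee_rot: [0.799, 3.038, 0.0]
contact_force: [0.1, 0.2, -2.0]
grip_width: 38.3
finger_force: 45.4
```

Call:
play_rows:
  gripper: [3,3,3,3]
  delta_pos:
    - [0,0,0]
    - [0,0,0]
    - [0,0,0]
    - [0,0,0]
  dr:
    - [0,0,0]
    - [0,0,0]
    - [0,0,0]
    - [0,0,0]
  force: 9

```text
clock: 7.55
tool_pos: [534.6, -276.8, 239.3]
ee_rot: [-0.799, -3.038, 0.0]
contact_force: [0.2, -0.5, -2.0]
grip_width: 38.6
finger_force: 45.4
```

Call:
play_rows:
  gripper: [3,3,3,3,3,3]
  delta_pos:
    - [0,0,0]
    - [0,0,0]
    - [0,0,0]
    - [0,0,0]
    - [0,0,0]
    - [0,0,0]
  dr:
    - [0,0,0]
    - [0,0,0]
    - [0,0,0]
    - [0,0,0]
    - [0,0,0]
    - [0,0,0]
  force: 7

```text
clock: 8.05
tool_pos: [534.6, -276.8, 239.3]
ee_rot: [-0.799, -3.038, 0.0]
contact_force: [-0.1, -0.6, -3.0]
grip_width: 38.5
finger_force: 45.4
```

Run:
```python
from h import *
cap("top","t3"); cap("scene","s3"); s=sense(); print(s["tool_pos"],s["contact_force"],s["wrist_torque"],s["finger_force"],s["grip_width"])
q=cv2.imread('pics/s3.png')
cv2.imwrite('pics/c4.png',cv2.resize(q[180:310,240:370],None,fx=4,fy=4,interpolation=cv2.INTER_CUBIC))
```

```text
[ 534.6088191  -276.75903822  239.25415499] [-0.14758783  0.91599962 -2.87275073] [-0.14011969 -0.18399532 -0.02950128] 45.4318767786026 38.34778838754864
```

View pics/c4.png

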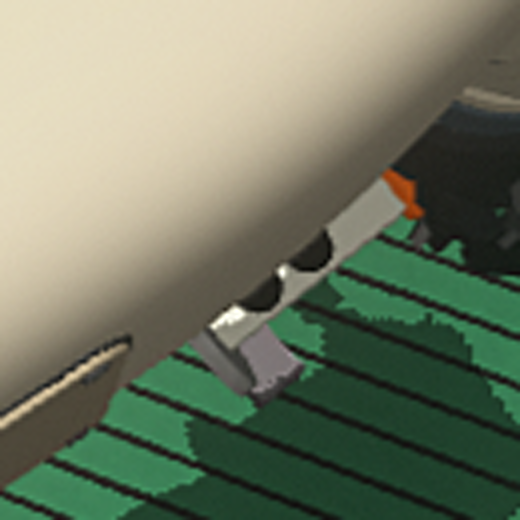

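The force setting alone doesn't ease the grip: it still reads 45 N and the holder is still level. I'll open the fingers in small steps instead.

Call:
play_rows:
  gripper: [3.5,3.5]
  delta_pos:
    - [0,0,0]
    - [0,0,0]
  dr:
    - [0,0,0]
    - [0,0,0]

```text
clock: 8.32
tool_pos: [534.6, -276.8, 239.3]
ee_rot: [0.799, 3.038, -0.0]
contact_force: [-0.4, -0.9, -2.1]
grip_width: 38.5
finger_force: 45.4
```

Call:
play_rows:
  gripper: [3.7,3.7]
  delta_pos:
    - [0,0,0]
    - [0,0,0]
  dr:
    - [0,0,0]
    - [0,0,0]

```text
clock: 8.48
tool_pos: [534.6, -276.8, 239.3]
ee_rot: [0.799, 3.038, -0.0]
contact_force: [0.2, 0.4, -2.3]
grip_width: 38.4
finger_force: 45.4
```

Call:
play_rows:
  gripper: [3.78,3.78]
  delta_pos:
    - [0,0,0]
    - [0,0,0]
  dr:
    - [0,0,0]
    - [0,0,0]

```text
clock: 8.65
tool_pos: [534.6, -276.8, 239.3]
ee_rot: [0.799, 3.038, -0.0]
contact_force: [0.8, 0.1, -2.2]
grip_width: 38.4
finger_force: 45.4
```

Call:
play_rows:
  gripper: [3.82,3.82]
  delta_pos:
    - [0,0,0]
    - [0,0,0]
  dr:
    - [0,0,0]
    - [0,0,0]

```text
clock: 8.82
tool_pos: [534.6, -276.8, 239.3]
ee_rot: [0.799, 3.038, -0.0]
contact_force: [-0.4, 0.6, -2.7]
grip_width: 38.7
finger_force: 45.4
```

Call:
play_rows:
  gripper: [3.85,3.85]
  delta_pos:
    - [0,0,0]
    - [0,0,0]
  dr:
    - [0,0,0]
    - [0,0,0]

```text
clock: 8.98
tool_pos: [534.6, -276.8, 239.3]
ee_rot: [-0.799, -3.038, -0.0]
contact_force: [-0.7, -0.5, -1.9]
grip_width: 38.5
finger_force: 37.7
```

Call:
play_rows:
  gripper: [3.87,3.87]
  delta_pos:
    - [0,0,0]
    - [0,0,0]
  dr:
    - [0,0,0]
    - [0,0,0]

```text
clock: 9.15
tool_pos: [534.6, -276.7, 239.3]
ee_rot: [-0.799, -3.038, -0.0]
contact_force: [-0.7, 1.4, -2.5]
grip_width: 38.8
finger_force: 32.2
```

Call:
play_rows:
  gripper: [3.89,3.89]
  delta_pos:
    - [0,0,0]
    - [0,0,0]
  dr:
    - [0,0,0]
    - [0,0,0]

```text
clock: 9.32
tool_pos: [534.6, -276.7, 239.2]
ee_rot: [-0.799, -3.038, -0.0]
contact_force: [-0.4, -0.1, -2.9]
grip_width: 39.4
finger_force: 26.7
```

Opening works: each 0.1 mm takes off about 2.75 N. I'll continue gradually to about 6 N.

Call:
play_rows:
  gripper: [3.91,3.92,3.93]
  delta_pos:
    - [0,0,0]
    - [0,0,0]
    - [0,0,0]
  dr:
    - [0,0,0]
    - [0,0,0]
    - [0,0,0]

```text
clock: 9.57
tool_pos: [534.6, -276.8, 239.2]
ee_rot: [-0.799, -3.038, -0.0]
contact_force: [-0.3, 1.4, -3.3]
grip_width: 39.4
finger_force: 16.7
```

Call:
play_rows:
  gripper: [3.935,3.94,3.945,3.945]
  delta_pos:
    - [0,0,0]
    - [0,0,0]
    - [0,0,0]
    - [0,0,0]
  dr:
    - [0,0,0]
    - [0,0,0]
    - [0,0,0]
    - [0,0,0]

```text
clock: 9.9
tool_pos: [534.6, -276.7, 239.3]
ee_rot: [-0.799, -3.038, -0.0]
contact_force: [1.1, 0.5, -2.9]
grip_width: 39.4
finger_force: 13.1
```

Call:
play_rows:
  gripper: [3.95,3.95,3.955,3.955]
  delta_pos:
    - [0,0,0]
    - [0,0,0]
    - [0,0,0]
    - [0,0,0]
  dr:
    - [0,0,0]
    - [0,0,0]
    - [0,0,0]
    - [0,0,0]

```text
clock: 10.23
tool_pos: [534.6, -276.8, 239.3]
ee_rot: [0.799, 3.038, -0.0]
contact_force: [0.3, 0.5, -1.8]
grip_width: 39.7
finger_force: 10.8
```

Run:
```python
from h import *
s=sense(); print(s["tool_pos"],s["contact_force"],s["wrist_torque"],s["finger_force"],s["grip_width"])
```

```text
[ 534.64706166 -276.80236423  239.27824702] [ 0.28986713  0.4516097  -1.77031714] [-0.03582647 -0.05206397 -0.05617475] 10.810495913028717 39.65482349549219
```

Call:
play_rows:
  gripper: [3.96,3.96,3.965,3.965]
  delta_pos:
    - [0,0,0]
    - [0,0,0]
    - [0,0,0]
    - [0,0,0]
  dr:
    - [0,0,0]
    - [0,0,0]
    - [0,0,0]
    - [0,0,0]

```text
clock: 10.57
tool_pos: [534.6, -276.8, 239.3]
ee_rot: [0.799, 3.038, -0.0]
contact_force: [-0.2, 0.2, -2.3]
grip_width: 39.7
finger_force: 8.6
```

Call:
play_rows:
  gripper: [3.97,3.97,3.972,3.972,3.972,3.972]
  delta_pos:
    - [0,0,0]
    - [0,0,0]
    - [0,0,0]
    - [0,0,0]
    - [0,0,0]
    - [0,0,0]
  dr:
    - [0,0,0]
    - [0,0,0]
    - [0,0,0]
    - [0,0,0]
    - [0,0,0]
    - [0,0,0]

```text
clock: 11.07
tool_pos: [534.6, -276.8, 239.3]
ee_rot: [-0.799, -3.038, 0.0]
contact_force: [0.0, -0.3, -2.4]
grip_width: 39.8
finger_force: 7.2
```

Run:
```python
from h import *
cap("scene","s4"); s=sense(); print(s["contact_force"],s["wrist_torque"],s["finger_force"],s["grip_width"])
q=cv2.imread('pics/s4.png')
cv2.imwrite('pics/c5.png',cv2.resize(q[180:310,240:370],None,fx=4,fy=4,interpolation=cv2.INTER_CUBIC))
```

```text
[-0.89036094  1.05741356 -2.94066052] [ 0.02499956 -0.05094599 -0.0426903 ] 7.150588408112526 39.973837160075135
```

View pics/c5.png

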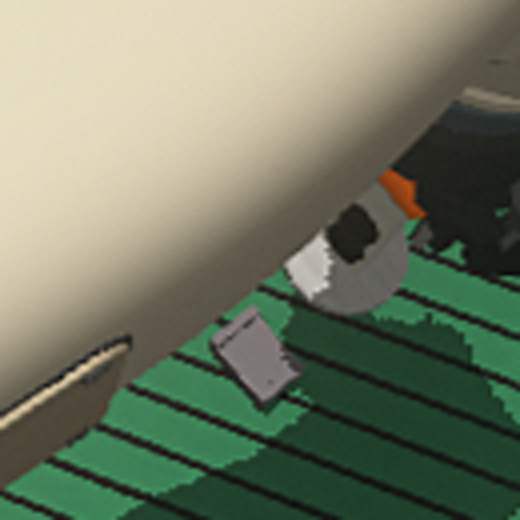

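The holder has swung down: the foot's disc is centred near (350,255) in the crop, below the pin. I'll estimate how far it still leans.

Run:
```python
from h import *
s=sense(); 
h=np.array([-.870,.492,0]); p=np.array([.492,.870,0]); P=np.array([534.6,-276.8,239.3+18.7])
cr=lambda q:((px("s4",q)-[240,180])*4).round(0)
print("pin +end",cr(P+20*p),"-end",cr(P-20*p))
for a in range(-10,61,10):
    t=np.radians(a); d=np.cos(t)*np.array([0,0,-1])+np.sin(t)*h; n=np.cos(t)*h+np.sin(t)*np.array([0,0,1])
    F=P+97*d; print(a,"ctr",cr(F),"-p",cr(F-30*p),"n",cr(F+30*n),"-n",cr(F-30*n),"-n-p", cr(F-21*n-21*p),"btn?",cr(P+47*d+11*n),cr(P+73*d+11*n))
```

```text
pin +end [365. 134.] -end [431. 208.]
-10 ctr [392. 207.] -p [436. 256.] n [343. 249.] -n [442. 165.] -n-p [458. 212.] btn? [376. 206.] [375. 215.]
0 ctr [365. 230.] -p [408. 279.] n [316. 270.] -n [413. 190.] -n-p [429. 236.] btn? [362. 217.] [354. 232.]
10 ctr [338. 252.] -p [382. 302.] n [290. 289.] -n [384. 215.] -n-p [401. 260.] btn? [348. 227.] [334. 247.]
20 ctr [312. 272.] -p [356. 322.] n [267. 306.] -n [356. 239.] -n-p [373. 283.] btn? [337. 235.] [315. 261.]
30 ctr [288. 289.] -p [332. 340.] n [246. 318.] -n [328. 261.] -n-p [346. 304.] btn? [326. 242.] [298. 272.]
40 ctr [266. 304.] -p [311. 356.] n [229. 328.] -n [301. 281.] -n-p [322. 324.] btn? [318. 246.] [283. 281.]
50 ctr [248. 315.] -p [293. 369.] n [216. 333.] -n [277. 299.] -n-p [299. 340.] btn? [312. 249.] [272. 287.]
60 ctr [232. 323.] -p [278. 378.] n [208. 334.] -n [255. 313.] -n-p [280. 353.] btn? [308. 249.] [264. 290.]
```

Call:
play_rows:
  gripper: [3.974,3.976,3.976,3.976,3.976,3.976]
  delta_pos:
    - [0,0,0]
    - [0,0,0]
    - [0,0,0]
    - [0,0,0]
    - [0,0,0]
    - [0,0,0]
  dr:
    - [0,0,0]
    - [0,0,0]
    - [0,0,0]
    - [0,0,0]
    - [0,0,0]
    - [0,0,0]

```text
clock: 11.62
tool_pos: [534.6, -276.8, 239.3]
ee_rot: [0.799, 3.038, 0.0]
contact_force: [0.0, -0.5, -2.5]
grip_width: 40.0
finger_force: 6.4
```

Call:
play_rows:
  gripper: [3.95,3.9,3.8,3.5,3.5,3.5,3.5]
  delta_pos:
    - [0,0,0]
    - [0,0,0]
    - [0,0,0]
    - [0,0,0]
    - [0,0,0]
    - [0,0,0]
    - [0,0,0]
  dr:
    - [0,0,0]
    - [0,0,0]
    - [0,0,0]
    - [0,0,0]
    - [0,0,0]
    - [0,0,0]
    - [0,0,0]
  force: 45

```text
clock: 12.2
tool_pos: [534.6, -276.8, 239.3]
ee_rot: [-0.799, -3.038, -0.0]
contact_force: [0.4, 0.4, -3.5]
grip_width: 38.4
finger_force: 45.3
```

Run:
```python
from h import *
cap("scene","s5"); s=sense(); print(s["clock"],s["contact_force"],s["wrist_torque"],s["finger_force"],s["grip_width"],s["qpos"])
q=cv2.imread('pics/s5.png'); q0=cv2.imread('pics/s4.png')
hsv=[cv2.cvtColor(i[222:262,300:350],cv2.COLOR_BGR2HSV) for i in(q,q0)]
for h in hsv:
    m=(h[...,1]<60)&(h[...,2]>60); print(m.sum(),np.argwhere(m).mean(0).round(2))
```

```text
12.25 [-0.24919177  0.7535449  -2.53482164] [-0.00834462 -0.02511095  0.00741755] 45.33764719963074 38.46706695185971 [-6.17018359e-01  3.47252015e-01  1.69362256e-01  1.39295267e+00
  1.69744537e-05 -1.02826918e-01]
1203 [17.   19.41]
1204 [16.94 19.46]
```

Call:
play_rows:
  gripper: [3.5,3.5,3.5,3.5,3.5,3.5,3.5,3.5,3.5,3.5,3.5,3.5]
  delta_pos:
    - [0,0,-0.5]
    - [0,0,-1]
    - [0,0,-1]
    - [0,0,-1]
    - [0.2,0.46,-0.5]
    - [0.4,0.92,0]
    - [0.6,1.37,0]
    - [0.8,1.83,0]
    - [1.0,2.29,0]
    - [1.2,2.75,0]
    - [1.2,2.75,0]
    - [1.2,2.75,0]
  dr:
    - [0,0,0]
    - [0,0,0]
    - [0,0,0]
    - [0,0,0]
    - [0,0,0]
    - [0,0,0]
    - [0,0,0]
    - [0,0,0]
    - [0,0,0]
    - [0,0,0]
    - [0,0,0]
    - [0,0,0]
  force: 45

```text
clock: 13.25
tool_pos: [551.0, -109.9, 278.8]
ee_rot: [-0.798, -3.038, -0.001]
contact_force: [0.8, -0.5, -2.6]
grip_width: 38.4
finger_force: 45.5
```

Call:
play_rows:
  gripper: [3.5,3.5,3.5,3.5,3.5,3.5,3.5,3.5,3.5,3.5,3.5]
  delta_pos:
    - [1.2,2.75,0]
    - [1.2,2.75,0]
    - [1.2,2.75,0]
    - [1.2,2.75,0]
    - [1.2,2.75,0]
    - [1.2,2.75,0]
    - [1.0,2.29,0]
    - [0.6,1.37,0]
    - [0.3,0.7,0]
    - [0,0,0]
    - [0,0,0]
  dr:
    - [0,0,0]
    - [0,0,0]
    - [0,0,0]
    - [0,0,0]
    - [0,0,0]
    - [0,0,0]
    - [0,0,0]
    - [0,0,0]
    - [0,0,0]
    - [0,0,0]
    - [0,0,0]

```text
clock: 14.17
tool_pos: [574.4, 114.1, 279.0]
ee_rot: [-0.797, -3.038, 0.001]
contact_force: [-0.1, -0.9, -1.7]
grip_width: 38.3
finger_force: 45.6
```

Run:
```python
from h import *
cap("scene","s6"); cap("top","t6"); s=sense(); print(s["clock"],s["tool_pos"],s["wrist_torque"],s["finger_force"],s["qpos"].round(2))
q=cv2.imread('pics/s6.png');t=cv2.imread('pics/t6.png')
f=lambda i:cv2.resize(i,None,fx=3,fy=3,interpolation=cv2.INTER_CUBIC)
cv2.imwrite('pics/c6.png',np.hstack([f(t[130:280,100:230]),f(q[100:250,110:240])]))
```

```text
14.2667 [574.62309435 113.07874069 279.2172336 ] [-0.03459658  0.00566552  0.00016246] 45.61278283596039 [ 0.05  0.31  0.22  1.48 -0.    0.57]
```

View pics/c6.png

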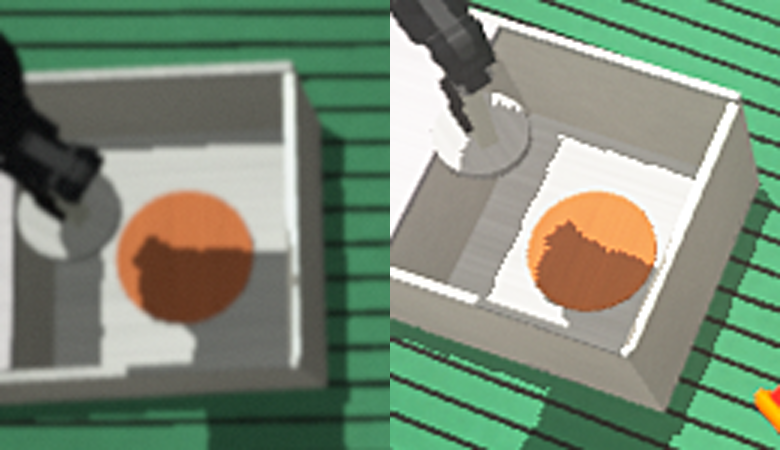

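The foot is visible in both crops, centred near (69,209) on the left and (482,135) on the right, still short of the disc. I'll compare it with the pin position to get the tilt.

Run:
```python
from h import *
print(w("t6",123,199.7,197),w("s6",140.5,145,197), "pin 574.6 113.1")
for n in("t6","s6"):
  d={"t6":(100,130,0),"s6":(110,100,390)}[n]
  f=lambda q:(((px(n,q)-d[:2])*3)+[d[2],0]).round(0)
  for c in ((574.6,113.1),(565,118),(570,115.5)):
    print(n,c,[f((c[0]+30*np.cos(a),c[1]+30*np.sin(a),197)).tolist() for a in np.arange(0,6.28,np.pi/4)])
```

```text
[568.3 119.7 197. ] [563.  118.6 197. ] pin 574.6 113.1
t6 (574.6, 113.1) [[83.0, 151.0], [47.0, 165.0], [30.0, 199.0], [43.0, 234.0], [78.0, 248.0], [115.0, 233.0], [131.0, 198.0], [118.0, 164.0]]
t6 (565, 118) [[74.0, 166.0], [38.0, 180.0], [21.0, 215.0], [34.0, 250.0], [69.0, 264.0], [106.0, 249.0], [122.0, 214.0], [109.0, 180.0]]
t6 (570, 115.5) [[79.0, 158.0], [43.0, 172.0], [26.0, 207.0], [38.0, 241.0], [74.0, 255.0], [110.0, 241.0], [127.0, 206.0], [113.0, 172.0]]
s6 (574.6, 113.1) [[519.0, 83.0], [483.0, 84.0], [455.0, 107.0], [452.0, 140.0], [476.0, 163.0], [513.0, 162.0], [541.0, 138.0], [543.0, 106.0]]
s6 (565, 118) [[506.0, 93.0], [469.0, 94.0], [441.0, 117.0], [438.0, 150.0], [462.0, 173.0], [499.0, 172.0], [527.0, 148.0], [529.0, 116.0]]
s6 (570, 115.5) [[513.0, 88.0], [476.0, 88.0], [448.0, 112.0], [445.0, 144.0], [469.0, 167.0], [506.0, 167.0], [534.0, 143.0], [536.0, 110.0]]
```

The foot sits about 11 mm off the pin along tool x, a 6° lean. I'll shift over the disc, tilt the hand −6° about tool y so the holder is vertical, and lower it.

Call:
play_rows:
  gripper: [3.5,3.5,3.5,3.5,3.5,3.5,3.5,3.5,3.5]
  delta_pos:
    - [-0.2,-0.4,0]
    - [-0.4,-0.8,0]
    - [-0.3,-0.5,0]
    - [-0.1,-0.2,0]
    - [0,0,0]
    - [0,0,0]
    - [0,0,0]
    - [0,0,0]
    - [0,0,0]
  dr:
    - [0,0,0]
    - [0,0,0]
    - [0,0,0]
    - [0,0,0]
    - [0,-1.5,0]
    - [0,-1.5,0]
    - [0,-1.5,0]
    - [0,-1.5,0]
    - [0,0,0]

```text
clock: 15.02
tool_pos: [573.7, 92.0, 279.7]
ee_rot: [0.773, 2.939, -0.041]
contact_force: [-0.8, 0.4, -1.7]
grip_width: 38.5
finger_force: 45.6
```

Call:
play_rows:
  gripper: [3.5,3.5,3.5,3.5,3.5,3.5,3.5,3.5,3.5,3.5,3.5]
  delta_pos:
    - [0.05,0,0.5]
    - [0.1,0,1]
    - [0.21,0,2]
    - [0.21,0,2]
    - [0.21,0,2]
    - [0.21,0,2]
    - [0.21,0,2]
    - [0.21,0,2]
    - [0.16,0,1.5]
    - [0.1,0,1]
    - [0,0,0]
  dr:
    - [0,0,0]
    - [0,0,0]
    - [0,0,0]
    - [0,0,0]
    - [0,0,0]
    - [0,0,0]
    - [0,0,0]
    - [0,0,0]
    - [0,0,0]
    - [0,0,0]
    - [0,0,0]

```text
clock: 15.93
tool_pos: [573.1, 91.9, 115.4]
ee_rot: [0.775, 2.945, -0.042]
contact_force: [-0.1, 1.3, -1.9]
grip_width: 38.3
finger_force: 45.7
```

Run:
```python
from h import *
cap("scene","s7"); cap("top","t7"); s=sense(); print(s["clock"],s["tool_pos"],s["ee_rot"],s["contact_force"],s["finger_force"])
from scipy.spatial.transform import Rotation as R
M=R.from_rotvec(s["ee_rot"]).as_matrix(); print("pin",s["tool_pos"]-18.7*M[:,2])
q=cv2.imread('pics/s7.png');t=cv2.imread('pics/t7.png')
f=lambda i:cv2.resize(i,None,fx=4,fy=4,interpolation=cv2.INTER_CUBIC)
cv2.imwrite('pics/c7.png',np.hstack([f(t[160:260,120:220]),f(q[130:230,130:230])]))
```

```text
16.0333 [574.41377181  92.05376998 118.2392171 ] [ 0.773494    2.9408116  -0.04069377] [ 0.16772527 -0.25826103 -1.57029083] 45.692811012268066
pin [572.72665667  93.01364434 136.83820319]
```

View pics/c7.png

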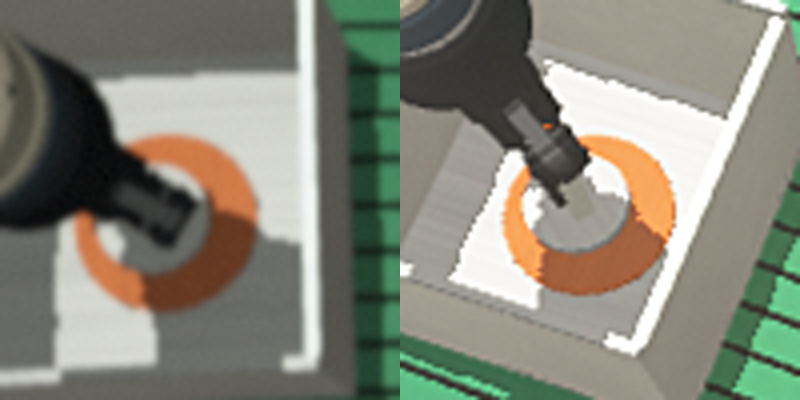

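Run:
```python
from h import *
print(w("t7",159.25,215.5,36),w("s7",174.25,181.2,36),"disc 574,93.3 / 569.7,91.8")
```

```text
[569.1  91.7  36. ] [565.6  90.5  36. ] disc 574,93.3 / 569.7,91.8
```

Call:
play_rows:
  gripper: [3.5,3.5,3.5,3.5,3.5,3.5,3.5,3.5]
  delta_pos:
    - [0.05,0,0.5]
    - [0.05,0,0.5]
    - [0.03,0,0.3]
    - [0.02,0,0.2]
    - [0.01,0,0.1]
    - [0.01,0,0.1]
    - [0,0,0]
    - [0,0,0]
  dr:
    - [0,0,0]
    - [0,0,0]
    - [0,0,0]
    - [0,0,0]
    - [0,0,0]
    - [0,0,0]
    - [0,0,0]
    - [0,0,0]

```text
clock: 16.7
tool_pos: [574.5, 92.2, 101.4]
ee_rot: [0.773, 2.94, -0.04]
contact_force: [0.3, 0.3, -2.3]
grip_width: 38.4
finger_force: 45.7
```

Call:
play_rows:
  gripper: [3.5,3.5,3.5,3.5]
  delta_pos:
    - [0.005,0,0.05]
    - [0.005,0,0.05]
    - [0.005,0,0.05]
    - [0,0,0]
  dr:
    - [0,0,0]
    - [0,0,0]
    - [0,0,0]
    - [0,0,0]

```text
clock: 17.03
tool_pos: [574.9, 92.2, 100.7]
ee_rot: [0.772, 2.939, -0.04]
contact_force: [-1.4, 1.5, 5.0]
grip_width: 38.2
finger_force: 46.2
```

Call:
play_rows:
  gripper: [3.5,3.5,3.5]
  delta_pos:
    - [0.005,0,0.05]
    - [0.005,0,0.05]
    - [0,0,0]
  dr:
    - [0,0,0]
    - [0,0,0]
    - [0,0,0]

```text
clock: 17.28
tool_pos: [575.3, 92.3, 100.7]
ee_rot: [0.772, 2.937, -0.039]
contact_force: [-3.9, 0.1, 12.6]
grip_width: 38.5
finger_force: 46.7
```

Call:
play_rows:
  gripper: [3.8,3.87,3.9,3.93,3.95,3.96,3.97,3.97,3.97,3.97]
  delta_pos:
    - [0,0,-0.05]
    - [0,0,0]
    - [0,0,0]
    - [0,0,0]
    - [0,0,0]
    - [0,0,0]
    - [0,0,0]
    - [0,0,0]
    - [0,0,0]
    - [0,0,0]
  dr:
    - [0,0,0]
    - [0,0,0]
    - [0,0,0]
    - [0,0,0]
    - [0,0,0]
    - [0,0,0]
    - [0,0,0]
    - [0,0,0]
    - [0,0,0]
    - [0,0,0]

```text
clock: 18.12
tool_pos: [574.9, 92.3, 100.4]
ee_rot: [0.772, 2.938, -0.039]
contact_force: [-2.1, -0.2, 5.9]
grip_width: 40.1
finger_force: 7.9
```

Call:
play_rows:
  gripper: [3.98,3.99,4.0,4.01,4.05,4.1,4.2,4.4,4.6,5.0,5.4,5.4]
  delta_pos:
    - [0,0,0]
    - [0,0,0]
    - [0,0,0]
    - [0,0,0]
    - [0,0,0]
    - [0,0,0]
    - [0,0,0]
    - [0,0,0]
    - [0,0,0]
    - [0,0,0]
    - [0,0,0]
    - [0,0,0]
  dr:
    - [0,0,0]
    - [0,0,0]
    - [0,0,0]
    - [0,0,0]
    - [0,0,0]
    - [0,0,0]
    - [0,0,0]
    - [0,0,0]
    - [0,0,0]
    - [0,0,0]
    - [0,0,0]
    - [0,0,0]

```text
clock: 19.12
tool_pos: [574.4, 92.1, 99.3]
ee_rot: [0.773, 2.94, -0.041]
contact_force: [-0.5, 0.6, -0.8]
grip_width: 53.9
finger_force: 0.0
```

Call:
play_rows:
  gripper: [5.4,5.4,5.4,5.4,5.4,5.4,5.4,5.4,5.4,5.4,5.4,5.4]
  delta_pos:
    - [-0.03,0,-0.3]
    - [-0.05,0,-0.5]
    - [-0.1,0,-1]
    - [-0.1,0,-1]
    - [-0.15,0,-1.5]
    - [-0.2,0,-2]
    - [-0.25,0,-2.5]
    - [-0.25,0,-2.5]
    - [-0.25,0,-2.5]
    - [-0.25,0,-2.5]
    - [-0.15,0,-1.5]
    - [0,0,0]
  dr:
    - [0,0,0]
    - [0,0,0]
    - [0,0,0]
    - [0,0,0]
    - [0,0,0]
    - [0,0,0]
    - [0,0,0]
    - [0,0,0]
    - [0,0,0]
    - [0,0,0]
    - [0,3,0]
    - [0,3,0]

```text
clock: 20.12
tool_pos: [573.8, 93.2, 284.2]
ee_rot: [0.796, 3.033, 0.005]
contact_force: [0.6, -0.8, 0.3]
grip_width: 54.1
finger_force: 0.0
```

Run:
```python
from h import *
cap("scene","s8"); cap("top","t8"); s=sense(); print(s["clock"],s["tool_pos"],s["ee_rot"],s["qpos"].round(2))
q=cv2.imread('pics/s8.png');t=cv2.imread('pics/t8.png')
f=lambda i:cv2.resize(i,None,fx=2,fy=2,interpolation=cv2.INTER_CUBIC)
cv2.imwrite('pics/c8.png',np.hstack([f(t[110:310,20:220]),f(q[50:250,30:230])]))
```

```text
20.2167 [574.60715465  92.09053679 279.37638161] [8.00007627e-01 3.03711282e+00 1.00219802e-03] [0.01 0.31 0.21 1.47 0.   0.53]
```

View pics/c8.png

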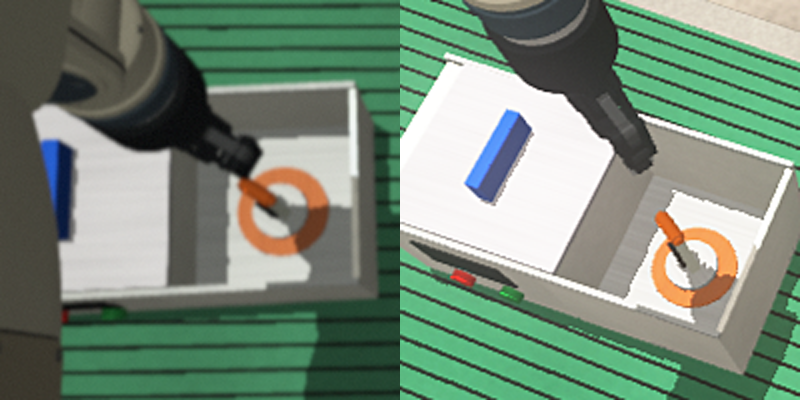

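The holder stands upright and well centred on the disc (top view: foot near (283,210), inside the copper ring). Next I'll shut the fingers, square the hand to the rib and go behind it.

Call:
play_rows:
  gripper: [5.4,5,4,3,2,1,0,0,0,0,0,0]
  delta_pos:
    - [0,0,0]
    - [0,0,0]
    - [0,0,0]
    - [0,0,0]
    - [0,0,0]
    - [0,1,0]
    - [0,3,0]
    - [0,3.5,0]
    - [0,3.5,0]
    - [0.2,3.5,0]
    - [0,3.5,0]
    - [0,3,0]
  dr:
    - [0,0,-6.4]
    - [0,0,-6.4]
    - [0,0,-6.4]
    - [0,0,-6.4]
    - [0,0,-6.4]
    - [0,0,0]
    - [0,0,0]
    - [0,0,0]
    - [0,0,0]
    - [0,0,0]
    - [0,0,0]
    - [0,0,0]

```text
clock: 21.22
tool_pos: [561.2, 305.2, 278.3]
ee_rot: [-0.064, 3.14, -0.0]
contact_force: [1.1, 0.5, -0.5]
grip_width: 0.3
finger_force: 0.0
```

Call:
play_rows:
  gripper: [0,0,0,0]
  delta_pos:
    - [0,0.8,0]
    - [0,0,0]
    - [0,0,0]
    - [0,0,0]
  dr:
    - [0,0,0]
    - [0,0,0]
    - [0,0,0]
    - [0,0,0]

```text
clock: 21.55
tool_pos: [561.9, 309.5, 278.3]
ee_rot: [-0.067, 3.141, -0.001]
contact_force: [0.1, 0.5, 0.1]
grip_width: 0.2
finger_force: 0.0
```

Run:
```python
from h import *
from scipy.spatial.transform import Rotation as R
s=sense(); print(s["clock"],s["tool_pos"],s["grip_width"],R.from_rotvec(s["ee_rot"]).as_matrix().round(3).tolist())
print("lid edge",w("t0",106,203,150),[px("t0",(564.5,y,182)).tolist() for y in(258,264,270,274,280)],w("t0",46,248,150))
d=np.load("pics/t0.npz")["im"]; print(d[203,34:58].tolist()); print(d[203,98:114,0].tolist())
```

```text
21.55 [561.85840503 309.49115332 278.27917418] 0.15954038189885947 [[-0.999, -0.042, 0.0], [-0.042, 0.999, -0.0], [-0.0, -0.0, -1.0]]
lid edge [572.7 166.1 150. ] [[48.6, 204.1], [45.2, 204.2], [41.9, 204.2], [39.6, 204.2], [36.3, 204.2]] [488.2 271.  150. ]
[[198, 195, 192], [197, 194, 192], [198, 196, 194], [196, 196, 192], [187, 189, 191], [147, 158, 188], [84, 113, 191], [37, 87, 192], [34, 85, 194], [34, 86, 194], [37, 88, 195], [36, 89, 195], [38, 89, 192], [27, 70, 160], [16, 45, 106], [12, 28, 67], [5, 21, 55], [11, 25, 57], [10, 24, 59], [9, 24, 55], [22, 34, 61], [53, 59, 73], [93, 94, 97], [136, 135, 133]]
[203, 202, 200, 201, 200, 180, 126, 79, 76, 80, 81, 76, 77, 78, 80, 77]
```

Call:
play_rows:
  gripper: [0,0,0,0,0,0,0]
  delta_pos:
    - [0,0,1.5]
    - [0,0,3]
    - [0,0,3]
    - [0,0,2.3]
    - [0,0,1.5]
    - [0,0,0.5]
    - [0,0,0]
  dr:
    - [0,0,0]
    - [0,0,0]
    - [0,0,0]
    - [0,0,0]
    - [0,0,0]
    - [0,0,0]
    - [0,0,0]

```text
clock: 22.13
tool_pos: [561.8, 308.8, 159.4]
ee_rot: [0.066, -3.139, 0.001]
contact_force: [-0.1, -0.5, 1.3]
grip_width: -0.0
finger_force: 0.0
```

Call:
play_rows:
  gripper: [0,0,0,0,0,0,0,0,0,0,0,0]
  delta_pos:
    - [0,-0.5,0]
    - [0,-0.5,0]
    - [0,-0.5,0]
    - [0,-0.5,0]
    - [0,-0.7,0]
    - [0,-1,0]
    - [0,-1,0]
    - [0,-1,0]
    - [0,-1,0]
    - [0,-1,0]
    - [0,-1,0]
    - [0,-1,0]
  dr:
    - [0,0,0]
    - [0,0,0]
    - [0,0,0]
    - [0,0,0]
    - [0,0,0]
    - [0,0,0]
    - [0,0,0]
    - [0,0,0]
    - [0,0,0]
    - [0,0,0]
    - [0,0,0]
    - [0,0,0]

```text
clock: 23.13
tool_pos: [566.2, 212.3, 160.2]
ee_rot: [0.069, -3.141, -0.0]
contact_force: [-0.5, 2.2, 1.1]
grip_width: 0.3
finger_force: 1.0
```

Call:
play_rows:
  gripper: [0,0,0,0,0,0,0,0,0,0]
  delta_pos:
    - [0,-1,0]
    - [0,-1,0]
    - [0,-1,0]
    - [0,-1,0]
    - [0,-1,0]
    - [0,-1,0]
    - [0,-1,0]
    - [0,-0.6,0]
    - [0,-0.4,0]
    - [0,0,0]
  dr:
    - [0,0,0]
    - [0,0,0]
    - [0,0,0]
    - [0,0,0]
    - [0,0,0]
    - [0,0,0]
    - [0,0,0]
    - [0,0,0]
    - [0,0,0]
    - [0,0,0]

```text
clock: 23.97
tool_pos: [570.0, 132.5, 160.1]
ee_rot: [-0.068, 3.141, -0.001]
contact_force: [-0.2, 0.2, -0.2]
grip_width: 0.2
finger_force: 0.0
```

Call:
play_rows:
  gripper: [0,0,0,0,0]
  delta_pos:
    - [0,-0.2,0]
    - [0,-0.2,0]
    - [0,-0.2,0]
    - [0,-0.2,0]
    - [0,0,0]
  dr:
    - [0,0,0]
    - [0,0,0]
    - [0,0,0]
    - [0,0,0]
    - [0,0,0]

```text
clock: 24.38
tool_pos: [570.3, 125.4, 160.2]
ee_rot: [-0.07, 3.141, -0.0]
contact_force: [-0.4, 1.6, 0.7]
grip_width: -0.4
finger_force: 0.2
```

Call:
play_rows:
  gripper: [0,0,0,0,0]
  delta_pos:
    - [0,-0.2,0]
    - [0,-0.2,0]
    - [0,-0.1,0]
    - [0,-0.1,0]
    - [0,-0.1,0]
  dr:
    - [0,0,0]
    - [0,0,0]
    - [0,0,0]
    - [0,0,0]
    - [0,0,0]

```text
clock: 24.8
tool_pos: [570.5, 118.4, 160.2]
ee_rot: [-0.07, 3.141, 0.0]
contact_force: [1.3, 0.7, -0.4]
grip_width: -0.3
finger_force: 0.8
```

Call:
play_rows:
  gripper: [0,0,0,0]
  delta_pos:
    - [0,-0.1,0]
    - [0,-0.1,0]
    - [0,-0.1,0]
    - [0,0,0]
  dr:
    - [0,0,0]
    - [0,0,0]
    - [0,0,0]
    - [0,0,0]

```text
clock: 25.13
tool_pos: [570.6, 115.7, 160.2]
ee_rot: [-0.07, 3.141, 0.001]
contact_force: [1.0, 4.2, -0.1]
grip_width: 0.3
finger_force: 1.6
```

Call:
play_rows:
  gripper: [0,0,0,0]
  delta_pos:
    - [0,-0.1,0]
    - [0,-0.1,0]
    - [0,-0.1,0]
    - [0,0,0]
  dr:
    - [0,0,0]
    - [0,0,0]
    - [0,0,0]
    - [0,0,0]

```text
clock: 25.47
tool_pos: [570.6, 115.4, 160.3]
ee_rot: [-0.073, 3.14, 0.009]
contact_force: [0.4, 17.8, -0.3]
grip_width: -0.3
finger_force: 8.9
```

Call:
play_rows:
  gripper: [0,0,0]
  delta_pos:
    - [0,-0.1,0]
    - [0,-0.1,0]
    - [0,0,0]
  dr:
    - [0,0,0]
    - [0,0,0]
    - [0,0,0]

```text
clock: 25.72
tool_pos: [570.6, 115.2, 160.3]
ee_rot: [-0.075, 3.14, 0.015]
contact_force: [2.3, 27.9, -0.9]
grip_width: 0.0
finger_force: 13.7
```

The lid is against its stop: the force rises to 28 N with no more travel. I'll back off and lift clear.

Call:
play_rows:
  gripper: [0,0,0,0,0,0,0,0,0,0,0,0]
  delta_pos:
    - [0,0.4,0]
    - [0,0.6,0]
    - [0,1,0]
    - [0,1,0]
    - [0,1,-1]
    - [0,2,-2]
    - [0,3,-3]
    - [0,4,-1]
    - [0,4,0]
    - [0,3,0]
    - [0,0,0]
    - [0,0,0]
  dr:
    - [0,0,0]
    - [0,0,0]
    - [0,0,0]
    - [0,0,0]
    - [0,0,0]
    - [0,0,0]
    - [0,0,0]
    - [0,0,0]
    - [0,0,0]
    - [0,0,0]
    - [0,0,0]
    - [0,0,0]

```text
clock: 26.72
tool_pos: [561.2, 311.8, 229.1]
ee_rot: [0.074, -3.14, 0.001]
contact_force: [-0.1, 0.4, 0.7]
grip_width: -0.0
finger_force: 0.0
```

Run:
```python
from h import *
cap("scene","s9"); s=sense(); print(s["clock"],s["tool_pos"],s["contact_force"])
cv2.imwrite('pics/s9b.png',cv2.resize(cv2.imread('pics/s9.png'),(800,600)))
```

```text
26.7667 [561.49676869 310.58908576 229.20490645] [0.61257253 0.24633978 0.13402795]
```

View pics/s9b.png

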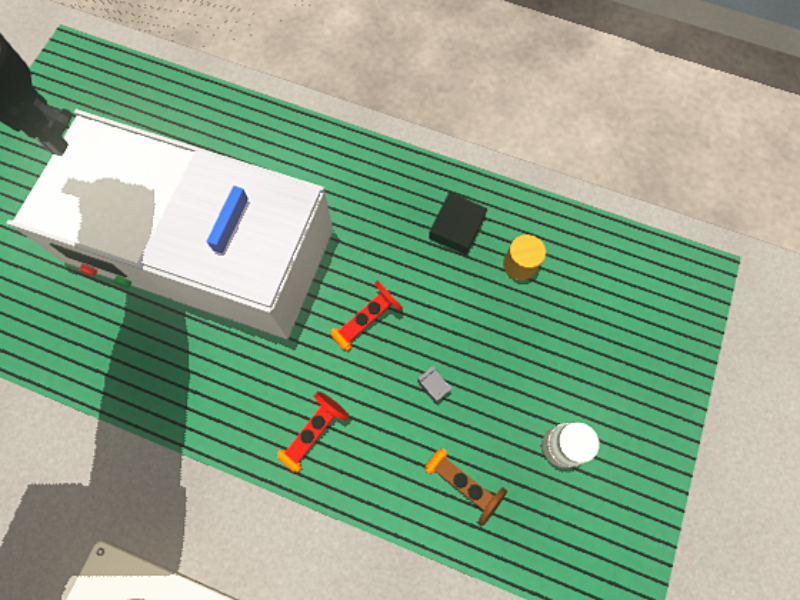

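The lid covers the well right up to its end wall, with the rib at (227,219) above the disc. The bystanders and look-alikes haven't moved, and the arm is clear. I'm handing in.

```bash
python3 -c "
from station import hand_in; print(hand_in())"
```

```text
the job is handed in; nothing more can be done
None
```

I handed the job in at about 27 s (no verdict came back): the holder was standing released on the copper disc, about 5 mm off centre as it was lowered, and the lid was pushed shut against its stop. The jar, weight, sheets and look-alikes were left where they were.

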